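Open the terminal bay of a cable tester

TASK

Open the terminal bay of the cable tester on the bench: press its snap tab down and, before it springs back, push the released terminal cover along its runners and completely out of them, so that it is left lying flat on the tester's deck with the terminals bare. Do not force the cover, lift it or let it drop off the deck, and leave the screwdriver, the tape roll and the connector where they are.

Things in the scene. Friction and masses are not known exactly. Their poses are not given: they have to be found in the camera images.
- tester: Low white cable tester fixed to the bench, 200 mm (its x) by 320 mm (its y), z up; origin: centre of its underside, on the bench. Its grey deck (x -30 to 100 mm, all along y) is 50 mm above the bench; the strip with display and keys (x -100 to -30) is 42 mm high. The cover sits over the terminal bay near the deck's -y end; from y -12 to 160 mm the deck is flat and free
- seat (a point): Where the closed cover's underside centre belongs: x 35, y -63, z 50 mm of the tester, axes as the tester
- runner_end (a point): Centre line of the cover's path at deck height where the runners end: x 35, y -12, z 50 mm of the tester. The two aluminium runners (tops 8 mm above the deck, 84 mm apart between their lips) hold the cover's flanges down from y -116 to -12 mm and are open only at this +y end. The terminals lie below deck level
- cover: Grey plastic shell open below, 80 mm (x) by 100 mm (y) by 16 mm high, 92 mm over the side flanges (3 mm thick), 50 to 130 g; origin: centre of its underside, axes as the tester's when closed. Slides to the tester's +y only; the face to push is its rear wall at its own y = -50 mm. Some 102 mm of travel takes it out of the runners. Play in its seat 1 to 2 mm
- tab_pad (a point): Centre of the top of the snap tab's thumb pad: black plastic, 36 mm (x) by 30 mm (y), 4 mm behind the cover's rear wall on the centre line, at x 35, y -132 mm of the tester; its top is 12 mm above the deck (62 mm above the bench) at rest and goes down with the tab
- snap_tab (a joint): Downward travel of the sprung tab, m: 0 at rest, 0.007 at its stop (pad top then 5 mm above the deck, still level with the rear wall). Its nose holds the cover until it is pressed over 5 mm (5 N; 6 N at the stop). Let go, it springs up: keep it down and move the fingertip forward off the pad against the rear wall; after 6 mm of cover travel the wall has passed the nose
- screwdriver: Screwdriver, 170 mm long, lying on the bench off the +y end of the tester; origin midway on its underside, leave alone
- tape: Roll of black tape lying flat on the bench off the tester's -y end, 90 mm across, 19 mm high; origin at the centre of its underside, leave alone
- connector: White connector housing 42 by 26 by 26 mm on the bench behind the tester (its +x side); origin at the centre of its underside, leave alone
Mind the look-alikes: they are no part of the job. Leave any blue or turquoise look-alike of the cover alone.

How it is judged:
On the way:
1. the snap tab is pressed in while the cover is still on its seat (value of joint snap_tab above 0.0045 m and y of cover in the frame of seat below 0.004 m), for 0.05 s.
At the end, for the whole second after the job is handed in: the cover's centre is at least 102 mm along the tester's +y from its seat, so that it is out of the runners; its underside is within 3 mm of deck height and within 0.06 rad of level, at rest; the snap tab is back up within 2 mm (y of cover in the frame of seat above 0.102 m and z of cover in the frame of seat between -0.003 and 0.003 m and angle between cover's own z axis and vertical below 0.06 rad and linear speed of cover below 0.01 m/s and value of joint snap_tab below 0.002 m); the robot touches nothing.
It fails at once if the cover is lifted or tipped (z of cover in the frame of seat above 0.012 m or angle between cover's own z axis and vertical above 0.3 rad).
It fails at once if the cover falls off the deck (z of cover in the frame of seat below -0.015 m).
It fails at once if the cover is forced (more than 40 N) (contact force between the fingers and cover above 40 N).
It fails at once if the screwdriver, tape or connector is disturbed by more than 20 mm (distance of any of screwdriver, tape, connector from where it was at the start of the episode above 0.02 m).
It also fails if it takes over 38 s, if anything falls off the work surface, if the arm or the gripper's body presses on something with over 40 N, if the wrist force passes 120 N, or if a joint passes its speed limit or range.

ROBOT

A 6-joint arm with a two-finger parallel gripper is mounted at the origin on the work surface. World frame = base frame: x ahead of the robot, y to its left, z up, the work surface at z = 0. Lengths are in m, angles in rad, forces in N, time in s.
With the tool pointing down it reaches from about 0.35 to 0.775 m from the base axis. Payload 5.5 kg.
Tool frame: the origin (TCP) lies midway between the tips of the shut fingers; the grasp point (between the pads) lies env.grasp_offset behind it (env.grasp_offset is the distance from the TCP to the grasp point, in m); z points along the fingers, y is the line along which they close (so a half turn about z gives the same grasp; the last joint's range is limited). The gripper opens to 85 mm and grips with 20 to 120 N. Pads are 22 mm wide; open, the fingers measure 114 mm over their backs; the gripper's body (76 mm by 85 mm) begins 54 mm behind the grasp point. The pads swing forward as they close: fully open they stand 13 mm farther back than shut.
Start: joints at [1.016, 0.313, 0.046, 1.304, 0, 1.431], TCP at [0.232, 0.526, 0.231] pointing down, gripper open.
Joint ranges: [-2.76, 2.76], [-0.86, 1.69], [-1.03, 1.26], [-2.2, 2.34], [-1.47, 1.5], [-3.14, 3.14]. Speed limits (rad/s): [2.57, 2.57, 3.14, 3.14, 3.14, 3.14].

INTERFACE

Orientations are given as a unit quaternion [w, x, y, z].
In Python, from workcell import monitor, viewer, order, env gives the robot as it stands.
- The arm moves only by the tool carry_out, never from a script. Its argument "plan" is a list that holds one entry, the list of rows, each a list of 7 numbers: the turn, a rotation vector about the world's x, y, z in rad, then the shift along the world's x, y, z in mm, then the finger opening in mm, from 0 to 85.4. A call has 1 to 20 rows; each row is the pose to reach, as a shift and turn from the pose commanded when the call began; what a row does not reach only later rows make up. A row lasts 1/10 s, in which the tool goes at most 50 mm and 8.59 degrees, less where a joint would pass 70% of its speed; a pose out of reach is approached as far as the arm can. A call with a gripper value outside its range is refused whole. The fingers move at their own pace and stop on an object; "squeeze" is the grip in N (left out, the last holds). Time passes only in rows, so rows that repeat a pose let the fingers close. It gives the time, the measured TCP pose, the force, the opening and the grip force at its end, in the units of the state.
- monitor.get_state(): the state, without advancing time (a new reading comes with each control period).
- viewer.read_camera(name): name is "scene" or "top" or "wrist"; returns the picture (480x640x3 uint8, red, green, blue); there is no depth.
- viewer.calibration(name): a dict with "K" (3x3 intrinsics, pixels), "eye" and "rotation" of the camera in the world. Camera axes: x right, y down, z forward; pixel columns grow to the right and rows downward; lengths in m; the calibration is good to about 2 mm. A picture is of the moment at which its call begins: read the wrist's pose just before it. calibration takes no time and is no camera call; for the wrist camera it gives the pose at the moment of the call.
- order.hand_in(): hands the job in; it is judged then, once.
The state is a dict: "clock": time; "joint_pos": joint angles; "qvel": joint speeds; "tau": joint torques, N m; "tcp_pos": TCP position; "orientation": TCP orientation; "wrist_force": force on the tool from outside, world axes, zero at the start; "ft_torque": the same for the moment, N m; "finger_gap": finger opening in m; "grip_force": force on a finger pad.
Only numpy, scipy, OpenCV 4.12 (cv2) and the standard library are available. Lean on these libraries where they do the work, as an engineer would, in place of code of your own. Each camera call takes 0.05 s, during which the arm holds its last target. There are 200 camera calls.

## Working session

There is one attempt and no reset: what is moved stays moved. The work goes in short steps, Python scripts to look and compute and a tool call to move; the robot and the scene stay as the last step left them, time stands still between calls to the robot, and variables do not carry over. Pictures are saved under pics/ and viewed, at most 10 in all, crops included, and the job is handed in when it is done.

Besides the shell and the picture viewer there is one more tool, called after "Call:" as name([rows], argument=value, ...), one row to a line, values as JSON. carry_out: Moves the arm, as the interface text tells. Its arguments: {"type":"object","properties":{"plan":{"type":"array","items":{"type":"array","items":{"type":"array","items":{"type":"number"}}}},"squeeze":{"type":"number"}},"required":["plan"]}

```bash
mkdir -p pics; python3 - <<'E'
from workcell import monitor, viewer, order, env
import cv2,numpy as np
np.set_printoptions(precision=4,suppress=True)
for n in("top","scene"):
    im=viewer.read_camera(n); cv2.imwrite(f"pics/{n}0.png",im[:,:,::-1])
    c=viewer.calibration(n); print(n,c)
print(monitor.get_state(), env.grasp_offset)
E
```

```text
top {'K': array([[472.9658,   0.    , 323.1067],
       [  0.    , 472.9658, 240.3794],
       [  0.    ,   0.    ,   1.    ]]), 'eye': array([ 0.4419, -0.0111,  1.0795]), 'rotation': array([-0.0368,  0.7123, -0.6999,  0.0387])}
scene {'K': array([[493.0101,   0.    , 323.7194],
       [  0.    , 493.0101, 237.8002],
       [  0.    ,   0.    ,   1.    ]]), 'eye': array([ 1.0061, -0.5054,  0.755 ]), 'rotation': array([-0.3443,  0.8655,  0.3342, -0.1441])}
{'clock': 0.1, 'joint_pos': array([1.0164, 0.314 , 0.0451, 1.3036, 0.    , 1.4312]), 'qvel': array([ 0.0009, -0.0015,  0.002 ,  0.0001,  0.0011, -0.0004]), 'tau': array([  0.003 , -48.1724,  29.9244,   0.0127,  -0.0001,   0.    ]), 'tcp_pos': array([0.2315, 0.5259, 0.2305]), 'orientation': array([-0.0003,  0.2059,  0.9786, -0.0008]), 'wrist_force': array([-0.6272, -0.6875, -0.7741]), 'ft_torque': array([-0.0065,  0.0029, -0.0081]), 'grip_force': 0.0, 'finger_gap': 0.08520846729906825} 0.0187
```

View pics/top0.png

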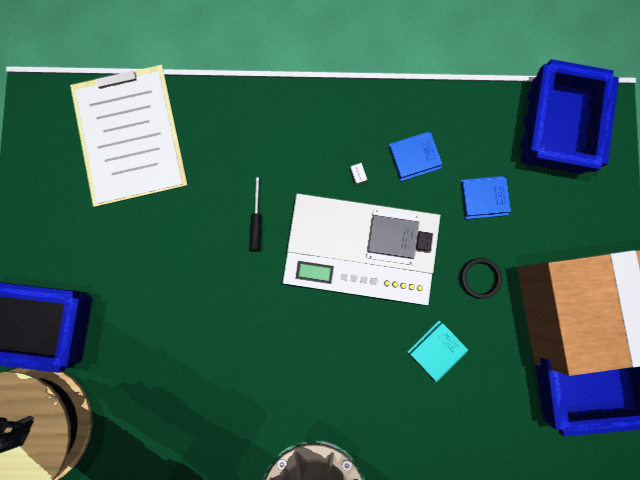

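View pics/scene0.png

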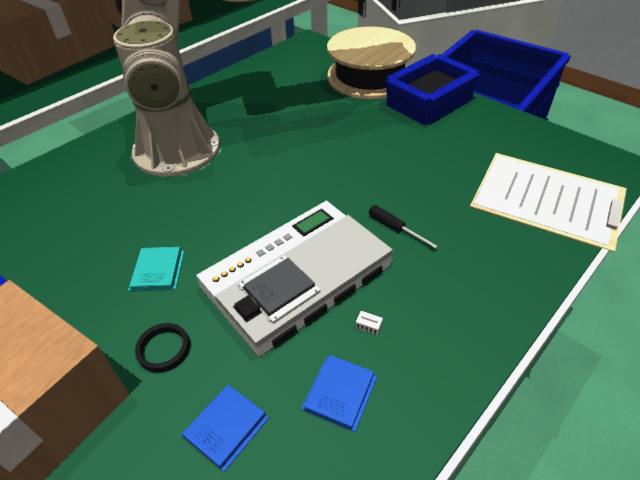

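Scene: the grey cover on the tester is at top-view pixel (393,236) with the black pad at (425,241). Things that could be mistaken for the cover are the blue ones at (415,155) and (486,197) and the turquoise one at (438,350). I choose the grey cover in the tester; the black pad must not be confused with the tape at (481,278).

```bash
cat > h.py <<'E'
import cv2,numpy as np
from scipy.spatial.transform import Rotation as R
from workcell import monitor, viewer
np.set_printoptions(precision=4,suppress=True)
def cast(c,uv,z):
    w,x,y,q=c["rotation"] if np.ndim(c["rotation"])==1 else R.from_matrix(c["rotation"]).as_quat()[[3,0,1,2]]
    uv=np.atleast_2d(uv); d=np.c_[uv,np.ones(len(uv))]@np.linalg.inv(c["K"]).T
    d=R.from_quat([x,y,q,w]).apply(d); e=c["eye"]
    return e+d*((z-e[2])/d[:,2])[:,None]
E
python3 - <<'E'
from h import *
im=cv2.imread("pics/top0.png"); c=viewer.calibration("top")
hsv=cv2.cvtColor(im,cv2.COLOR_BGR2HSV).astype(int); S,V=hsv[...,1],hsv[...,2]
roi=np.zeros(S.shape,bool); roi[185:315,275:448]=1
def big(m):
    n,l,s,_=cv2.connectedComponentsWithStats((m&roi).astype(np.uint8)); k=1+np.argmax(s[1:,4]); return (l==k).astype(np.uint8)
def rect(m):
    ct=max(cv2.findContours(m,0,2)[0],key=cv2.contourArea); return cv2.minAreaRect(ct)
print("gray cover/pad V", im[236,393],im[241,425],im[220,330])
t=big(~((hsv[...,0]>40)&(hsv[...,0]<90)&(S>120)))
for n,m,z in (("tester",t,.046),("pad",big((V<50)&(S<120)),.062),("cover",big((V>=55)&(V<130)&(S<60)),.066)):
    r=rect(m); b=cast(c,cv2.boxPoints(r),z); e=np.diff(np.r_[b,b[:1]],axis=0)
    print(n,r,m.sum(),"ctr",cast(c,r[0],z)[0],"sides",np.linalg.norm(e,axis=1)[:2],"ang",np.degrees(np.arctan2(e[:2,1],e[:2,0])))
cv2.imwrite("pics/crop.png",cv2.resize(im[185:315,275:450],None,fx=4.4,fy=4.4,interpolation=cv2.INTER_CUBIC))
E
```

```text
gray cover/pad V [144 136 133] [65 62 65] [241 241 242]
tester ((361.60760498046875, 248.61614990234375), (148.1426544189453, 92.51499938964844), 8.530765533447266) 13631 ctr [ 0.536  -0.0977  0.046 ] sides [0.2045 0.3282] ang [ -7.0394 -97.6267]
pad ((419.7783508300781, 242.87632751464844), (20.509992599487305, 11.067273139953613), 66.03751373291016) 50 ctr [ 0.5492 -0.2222  0.062 ] sides [0.0242 0.0442] ang [ -65.078  -156.2488]
cover ((423.300048828125, 241.6000213623047), (15.876444816589355, 19.96959114074707), 7.125016689300537) 231 ctr [ 0.5517 -0.229   0.066 ] sides [0.0434 0.0342] ang [ -7.264 -96.172]
```

View pics/crop.png

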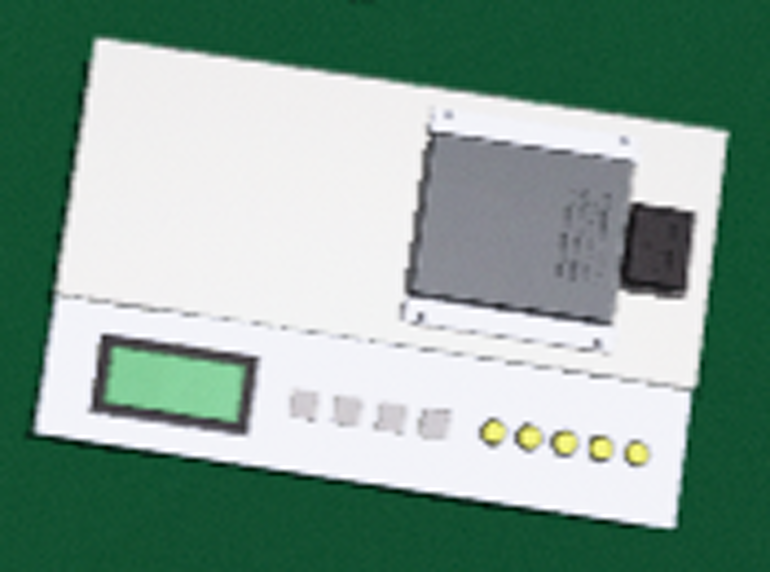

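The close crop confirms it: grey cover at crop (520,228), black pad at its right end at (657,250), tester turned about -7.3°. I'm moving above the pad with fingers shut and the closing line along the tester's x.

Call:
carry_out([
  [[0,0,-0.2,80,-190,0,0],[0,0,-0.4,80,-190,0,0],[0,0,-0.6,80,-190,0,0],[0,0,-0.8,160,-380,0,0],[0,0,-1.0,160,-380,0,0],[0,0,-1.1,160,-380,0,0],[0,0,-1.2,160,-380,0,0],[0,0,-1.283,320,-790,-30,0],[0,0,-1.283,320,-790,-30,0],[0,0,-1.283,320,-790,-30,0],[0,0,-1.283,320,-790,-30,0],[0,0,-1.283,320,-790,-30,0],[0,0,-1.283,320,-790,-30,0],[0,0,-1.283,320,-790,-30,0],[0,0,-1.283,320,-790,-30,0],[0,0,-1.283,320,-790,-30,0],[0,0,-1.283,320,-790,-30,0],[0,0,-1.283,320,-790,-30,0],[0,0,-1.283,320,-790,-30,0],[0,0,-1.283,320,-790,-30,0]],
], squeeze=40)

```text
clock: 2.1
tcp_pos: [0.5511, -0.2627, 0.2009]
orientation: [-0.001, 0.75, 0.661, -0.0]
wrist_force: [-0.9, 0.3, 0.0]
finger_gap: 0.0003
grip_force: 0.0
```

```bash
python3 - <<'E'
from h import *
im0=cv2.imread("pics/top0.png"); ct=viewer.calibration("top")
c=viewer.calibration("wrist"); im=viewer.read_camera("wrist")[:,:,::-1]; cv2.imwrite("pics/w1.png",im)
print(c["eye"],c["rotation"])
hsv=cv2.cvtColor(im0,cv2.COLOR_BGR2HSV).astype(int)
for n,lo,hi,z in(("pad",0,90,.062),("cover",110,175,.066)):
    m=((hsv[...,2]>=lo)&(hsv[...,2]<hi)&(hsv[...,1]<70)).astype(np.uint8); k=np.zeros_like(m); k[205:265,365:436]=1
    m=cv2.morphologyEx(m*k,cv2.MORPH_CLOSE,np.ones((5,5)) if n=="cover" else np.ones((2,2)))
    r=cv2.minAreaRect(max(cv2.findContours(m,0,2)[0],key=cv2.contourArea)); b=cast(ct,cv2.boxPoints(r),z)
    e=np.diff(b,axis=0); print(n,r,cast(ct,r[0],z)[0],np.linalg.norm(e[:2],axis=1),np.degrees(np.arctan2(e[:2,1],e[:2,0])))
E
```

```text
[ 0.5605 -0.1943  0.3423] [ 0.1355  0.9887 -0.0628 -0.0087]
pad ((424.5914306640625, 242.1768341064453), (14.687395095825195, 19.435951232910156), 6.34019136428833) [ 0.5509 -0.2326  0.062 ] [0.0424 0.0318] [ -6.512  -95.3768]
cover ((395.73699951171875, 239.95953369140625), (55.272789001464844, 44.096588134765625), 8.746162414550781) [ 0.5542 -0.1695  0.066 ] [0.096  0.1196] [ -8.2647 -97.8293]
```

View pics/w1.png

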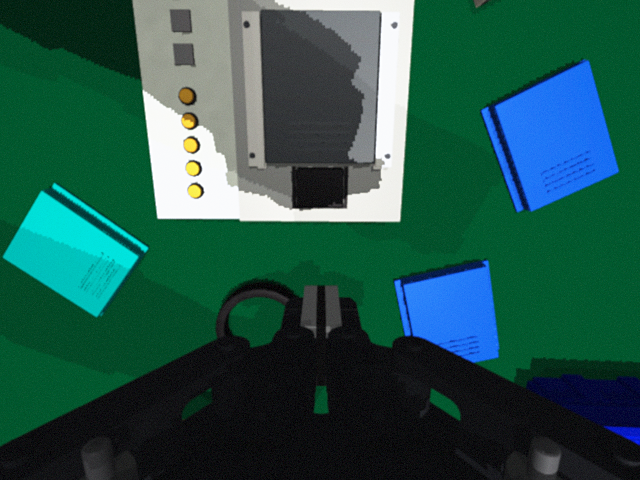

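The wrist view shows the black pad at (320,187) spanning x 293–347, the cover's rear top edge at row ~163, its sides at x 264 and 381, and the fingertips at (320,300).

```bash
python3 - <<'E'
from h import *
c=viewer.calibration("wrist")
a=np.radians(-7.3);X=np.array([np.cos(a),np.sin(a)]);Y=np.array([-X[1],X[0]])
for n,uv,z in (("padL",(293,188),.062),("padR",(347,188),.062),("padrear",(320,208),.062),("padfront",(320,168),.062),("covRL",(264,163),.066),("covRR",(380,164),.066),("covFL",(261,11),.066),("covFR",(380,13),.066),("testerRL",(158,219),.042),("testerRR",(401,221),.05)):
    p=cast(c,uv,z)[0][:2]; print(n,p,"X,Y",p@X,p@Y)
t=monitor.get_state()["tcp_pos"][:2]; print("tcp",t@X,t@Y)
for p in((.536,-.0977),(.5509,-.2326),(.5542,-.1695)): print(np.array(p)@X,np.array(p)@Y)
E
```

```text
padL [ 0.5352 -0.228 ] X,Y 0.5597882858013123 -0.15811083602676246
padR [ 0.5758 -0.2331] X,Y 0.6007233445084967 -0.1580594964564968
padrear [ 0.5535 -0.2458] X,Y 0.5802679994203204 -0.17344762291847213
padfront [ 0.5573 -0.2157] X,Y 0.5802424030879328 -0.14316341899692028
covRL [ 0.5171 -0.2067] X,Y 0.5391484156793377 -0.13929022404123648
covRR [ 0.6015 -0.2181] X,Y 0.6243139314014371 -0.1399007013964433
covFL [ 0.5316 -0.109 ] X,Y 0.5411055339235702 -0.04061416366062807
covFR [ 0.6096 -0.1201] X,Y 0.6199355314015791 -0.04167024290305564
testerRL [ 0.4184 -0.2417] X,Y 0.44569704967874296 -0.1866011816553809
testerRR [ 0.617  -0.2668] X,Y 0.6458753472527635 -0.18627562755630928
tcp 0.5801040894651425 -0.19019289125754513
0.5440696334886079 -0.028801456830722025
0.5759898763835214 -0.16071475446795694
0.5712453512413234 -0.0977069019321416
```

Wrist and given sizes agree: tester rear edge at Y -0.186, pad Y -0.158, rear wall -0.1396, centre line X 0.5805. I'm descending above the pad.

Call:
carry_out([
  [[0,0,0,4,32,0,0],[0,0,0,4,32,-40,0],[0,0,0,4,32,-80,0],[0,0,0,4,32,-115,0],[0,0,0,4,32,-128,0],[0,0,0,4,32,-131,0],[0,0,0,4,32,-131,0],[0,0,0,4,32,-131,0]],
])

```text
clock: 2.95
tcp_pos: [0.5572, -0.2323, 0.0726]
orientation: [0.002, 0.75, 0.661, 0.001]
wrist_force: [-0.9, -1.4, 0.8]
finger_gap: -0.0001
grip_force: 0.0
```

Call:
carry_out([
  [[0,0,0,0,0,-3,0],[0,0,0,0,0,-5,0],[0,0,0,0,0,-7,0],[0,0,0,0,0,-9,0],[0,0,0,0,0,-10,0],[0,0,0,0,0,-10,0],[0,0,0,0,0,-10,0]],
])

```text
clock: 3.65
tcp_pos: [0.5558, -0.2319, 0.0606]
orientation: [0.0, 0.751, 0.661, 0.0]
wrist_force: [-0.7, -1.1, 1.7]
finger_gap: -0.0001
grip_force: 1.3
```

Call:
carry_out([
  [[0,0,0,0,0,-1,0],[0,0,0,0,0,-2,0],[0,0,0,0,0,-3,0],[0,0,0,0,0,-4,0],[0,0,0,0,0,-4.5,0],[0,0,0,0,0,-4.5,0],[0,0,0,0,0,-4.5,0]],
])

```text
clock: 4.35
tcp_pos: [0.5559, -0.2319, 0.056]
orientation: [0.0, 0.751, 0.661, 0.0]
wrist_force: [-0.2, -1.0, 5.4]
finger_gap: 0.0001
grip_force: 2.6
```

Call:
carry_out([
  [[0,0,0,0,0,-0.5,0],[0,0,0,0,0,-1,0],[0,0,0,0,0,-1.2,0],[0,0,0,0,0,-1.2,0],[0,0,0,0,0,-1.2,0]],
])

```text
clock: 4.85
tcp_pos: [0.5559, -0.2319, 0.0551]
orientation: [0.0, 0.751, 0.661, 0.0]
wrist_force: [-0.6, 0.0, 7.1]
finger_gap: 0.0002
grip_force: 3.3
```

At the stop. Sliding forward toward the wall.

Call:
carry_out([
  [[0,0,0,0.2,1.5,0,0],[0,0,0,0.4,3,0,0],[0,0,0,0.6,4.5,0,0],[0,0,0,0.8,6,0,0],[0,0,0,1.0,7.5,0,0],[0,0,0,1.1,9,0,0],[0,0,0,1.3,10.5,0,0],[0,0,0,1.5,12,0,0],[0,0,0,1.5,12,0,0]],
])

```text
clock: 5.75
tcp_pos: [0.5582, -0.2213, 0.0554]
orientation: [0.002, 0.751, 0.661, -0.0]
wrist_force: [-0.3, -3.9, 5.4]
finger_gap: -0.0001
grip_force: 2.8
```

Call:
carry_out([
  [[0,0,0,0.1,1,-0.5,0],[0,0,0,0.3,2.5,-0.5,0],[0,0,0,0.5,4,-0.5,0],[0,0,0,0.7,5.5,-0.5,0],[0,0,0,0.9,7,-0.5,0],[0,0,0,1.1,8.5,-0.5,0],[0,0,0,1.3,10,-0.5,0],[0,0,0,1.3,10,-0.5,0]],
])

```text
clock: 6.55
tcp_pos: [0.5596, -0.2114, 0.055]
orientation: [0.002, 0.751, 0.661, -0.0]
wrist_force: [0.2, -4.1, 5.0]
finger_gap: -0.0001
grip_force: 2.9
```

```bash
python3 - <<'E'
from h import *
im=viewer.read_camera("wrist")[:,:,::-1]; cv2.imwrite("pics/w2.png",im)
E
```

```text
(no output)
```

View pics/w2.png

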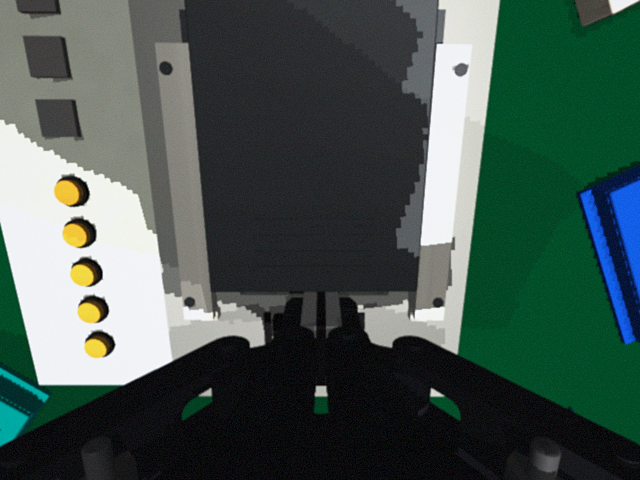

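The cover is free and sliding (rear wall at row 290, runner rear ends at row ~312). I keep pushing.

Call:
carry_out([
  [[0,0,0,0.4,3,0,0],[0,0,0,0.9,7,0,0],[0,0,0,1.4,11,0,0],[0,0,0,1.9,15,0.5,0],[0,0,0,2.4,19,1,0],[0,0,0,2.9,23,1,0],[0,0,0,3.4,27,1,0],[0,0,0,3.9,31,1,0],[0,0,0,4.4,35,1,0],[0,0,0,4.9,39,1,0],[0,0,0,5.4,43,1,0],[0,0,0,5.9,47,1,0],[0,0,0,6.4,51,1,0],[0,0,0,6.9,55,1,0],[0,0,0,7.4,59,1,0],[0,0,0,7.8,62,1,0],[0,0,0,7.8,62,1,0]],
])

```text
clock: 8.3
tcp_pos: [0.5664, -0.1472, 0.0551]
orientation: [-0.0, 0.75, 0.661, 0.0]
wrist_force: [-0.4, -0.1, -0.2]
finger_gap: 0.0003
grip_force: 0.0
```

Call:
carry_out([
  [[0,0,0,0.4,3,0,0],[0,0,0,0.8,6,0,0],[0,0,0,1.2,9,0,0],[0,0,0,1.5,12,0,0],[0,0,0,1.9,15,0,0],[0,0,0,2.3,18,0,0],[0,0,0,2.7,21,0,0],[0,0,0,3.1,24,0,0],[0,0,0,3.5,27,0,0],[0,0,0,3.8,30,0,0],[0,0,0,4.2,33,0,0],[0,0,0,4.5,35,0,0],[0,0,0,4.7,37,0,0],[0,0,0,4.7,37,0,0]],
])

```text
clock: 9.7
tcp_pos: [0.571, -0.1104, 0.0551]
orientation: [-0.0, 0.75, 0.661, 0.0]
wrist_force: [-0.2, 0.3, 0.8]
finger_gap: -0.0001
grip_force: 0.0
```

Call:
carry_out([
  [[0,0,0,-0.4,-3,0,0],[0,0,0,-1.3,-10,0,0],[0,0,0,-1.3,-10,20,0],[0,0,0,-1.3,-10,50,0],[0,0,0,-6,-50,90,0],[0,0,0,-12,-100,130,0],[0,0,0,-12,-100,130,0],[0,0,0,-12,-100,130,0],[0,0,0,-12,-100,130,0]],
])

```text
clock: 10.6
tcp_pos: [0.5587, -0.2112, 0.1847]
orientation: [-0.0, 0.751, 0.66, 0.0]
wrist_force: [-0.7, 0.2, -0.4]
finger_gap: -0.0003
grip_force: 0.0
```

```bash
python3 - <<'E'
from h import *
c=viewer.calibration("wrist"); im=viewer.read_camera("wrist")[:,:,::-1]; cv2.imwrite("pics/w3.png",im)
im=viewer.read_camera("scene")[:,:,::-1]; cv2.imwrite("pics/s3.png",cv2.resize(im[170:370,130:450],None,fx=2.5,fy=2.5))
E
```

```text
(no output)
```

View pics/w3.png

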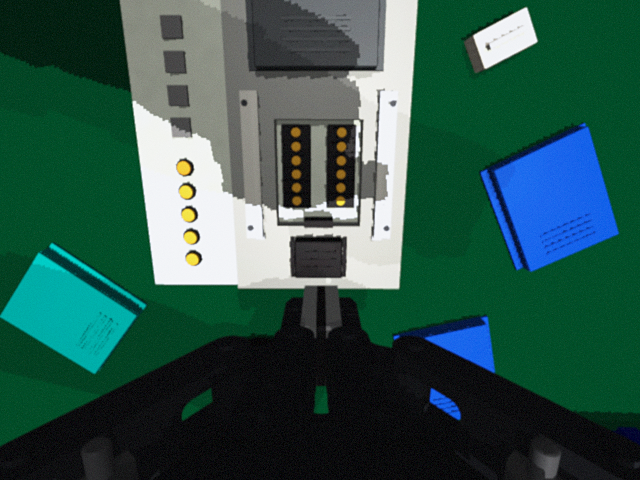

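View pics/s3.png

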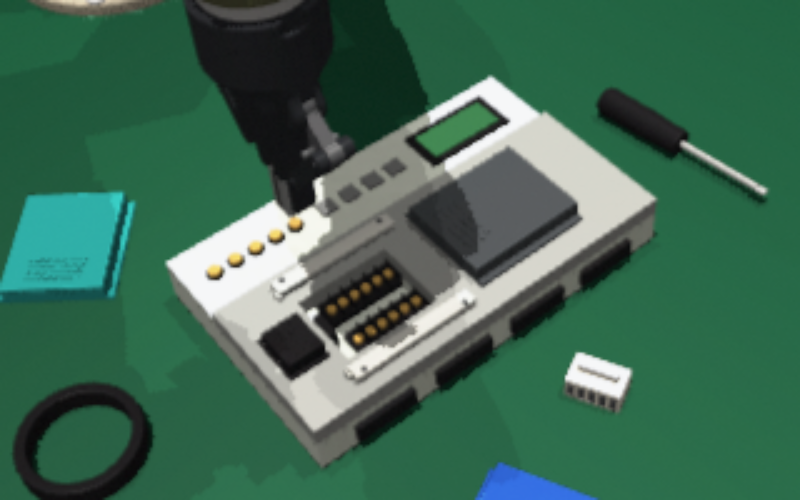

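The terminals are bare, and the cover lies flat beyond the runner ends (its rear edge at row 68, runner ends at row 90). The pad is back up. I'll check the travel and hand in.

```bash
python3 - <<'E'
from h import *
from workcell import order
p=cast(viewer.calibration("wrist"),(317,66),.066)[0]; a=np.radians(7.3)
t=p[0]*np.sin(a)+p[1]*np.cos(a)+.1396; print("travel",t)
if t>.105: print(order.hand_in())
E
```

```text
travel 0.11582590608657478
the job is handed in; nothing more can be done
None
```

The job is handed in: the cover is out of its runners and lying flat on the deck about 115 mm from its seat, the terminals are bare, the snap tab is back up, and the screwdriver, tape and connector were not touched.

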